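# Sort two turning blanks through a diverter chute

## Task

Two sawn wooden blanks lie on the bench, to the right of the sorting chute. Send the thick one down the chute into its left tray and the flat one into its right tray: before dropping each blank in at the top, push the diverter lever over until you feel it come up against its stop, but do not force it against the stop. Leave the small wooden off-cut and the wooden cup where they are.

Things in the scene. Friction and masses are not known exactly. Their poses are not given: they have to be found in the camera images.
- sorter: The sorting chute: a fixed plywood box, 408 mm long along its y axis (to the robot's left) and 116 mm deep along x (away from the robot), on four short feet. Origin: on the bench under its centre. Blanks dropped in at the top fall past a diverter flap and slide down a metal ramp to the left (+y) or the right (-y) tray.
- mouth (a point): Centre of the chute's funnel mouth at its rim, 284 mm above the bench; axes as the sorter's. Inside it is 100 mm along x (upright walls, to the rim), and along y 162 mm at the rim, narrowing to a 92 mm throat from 256 down to 238 mm height.
- spindle (a point): Point on the axis (along x) of flap and lever, 84 mm in front of the chute's centre, 150 mm up. The hidden flap stands 84 mm up from this axis, starts up to 0.25 rad off upright, and swings sideways to hard stops 0.6 rad either side of upright. Flap top at the left stop: blanks go right. At the right stop: blanks go left. Well short of a stop they jam on its edge.
- left_tray (a point): Centre of the left tray's floor, 54 mm above the bench; the tray reaches 85 to 196 mm from the chute's centre, 100 mm deep along x, roofed: it can be filled only through the mouth.
- right_tray (a point): The same for the right tray.
- lever: Diverter lever in front of the chute: 10 mm steel rod, 24 mm black ball on top. Origin on the spindle axis, z up along the rod. Swings sideways with the flap, the same way, but clamped to it up to 0.28 rad askew, differently each time: the stops come at 0.32 to 0.88 rad off upright and must be felt. Stiff (about 3.5 N at 110 mm from the spindle), stays where left; over 60 N is forcing it.
- lever_knob (a point): Centre of the lever's ball, 145 mm from the spindle's axis. The lever runs 26 mm clear in front of the chute's front panel (panel half width 85 mm up there).
- thick_center (a point): Centre of the thick blank: sawn wooden eight-sided block, 66 x 65 mm across (x, y) and 53 mm tall, about 110 g, lying flat with its bottom on the bench (centre 26.5 mm up); a pencilled cross on top.
- flat_center (a point): Centre of the flat blank: sawn wooden eight-sided block, 66 x 60 mm across (x, y) and 36 mm tall, about 70 g, lying flat with its bottom on the bench (centre 18 mm up); a pencilled cross on top.
- thick_blank: The thick blank itself; origin at the centre of its underside.
- flat_blank: The flat blank itself; origin at the centre of its underside.
- offcut: Bystander: small wooden off-cut, 32 x 47 x 22 mm, loose on the bench; origin under its centre.
- cup: Bystander: turned wooden cup, 66 mm across and 68 mm tall, loose on the bench; origin under its centre.

How it is judged:
By the outcome, as a careful person would: the job done as asked, in the order asked, and still so for the second after the job is handed in, with the robot touching nothing.
It also fails if it takes over 72 s, if anything falls off the work surface, if the arm or the gripper's body presses on something with over 40 N, if the wrist force passes 120 N, or if a joint passes its speed limit or range.

## Robot

A 6-joint arm with a two-finger parallel gripper is mounted at the origin on a cart in front of the work surface, level with it; the furniture and walls round the work are solid. World frame = base frame: x ahead of the robot, y to its left, z up, the work surface at z = 0. Lengths are in mm, angles in rad, forces in N, time in s.
With the tool pointing down it reaches from about 350 to 975 mm from the base axis. Payload 7.1 kg.
Tool frame: the origin (TCP) lies on the mounting face of the last link; the fingertips stand 182 mm ahead of it and the grasp point (between the pads) lies 163 mm ahead of it (ctrl.tcp_to_tips is the distance from the TCP to the fingertips, in mm); z points along the fingers, y is the direction in which the jaws open and shut (so a half turn about z gives the same grasp; the last joint's range is limited). The gripper opens to 88 mm and grips with 3 to 60 N. Pads are 20 mm wide; open, the fingers measure 115 mm over their backs; the gripper's body (75 mm by 178 mm) begins 61 mm behind the grasp point.
Start: joints at [1.323, 0.423, 1.63, -0, 1.089, -0.019], TCP at [141.725, 608.704, 404.675] pointing down, gripper open.
Joint ranges: [-3, 3], [-0.9, 2.11], [0.09, 2.58], [-1.31, 4.45], [0.11, 2.69], [-2.54, 2.54]. Speed limits (rad/s): [2.39, 2.39, 3.01, 3.14, 3.14, 3.14].

## Interface

Orientations are given as a rotation vector (axis times angle).
In Python, from workcell import ctrl gives the robot as it stands. The module is installed in compiled form; this text tells all that it offers.
- The arm moves only by the tool send_rows, never from a script. Its argument "commands" is a list of rows, each an object with "translation": the shift along the world's x, y, z normalised to -1 to 1, where 1 is 0.1 m, a list of three; "twist": the turn, a rotation vector about the world's x, y, z normalised to -1 to 1, where 1 is 0.5 rad, a list of three. A call has exactly 10 rows; each row is the pose to reach, as a shift and turn from the pose commanded when the call began; what a row does not reach only later rows make up. A row lasts 1/10 s, in which the tool goes at most 50 mm and 8.59 degrees, less where a joint would pass 70% of its speed; a pose out of reach is approached as far as the arm can. A call with a number of a shift or a turn outside -1 to 1 is refused whole. A call with a gripper value outside its range is refused whole. "grip" is the closure, from -1 (fully open) to 1 (shut), set as the call begins (left out, the last holds). The fingers move at their own pace and stop on an object; the grip force is fixed at half the most. Time passes only in rows, so rows that repeat a pose let the fingers close, or fill a call up. It gives the time, the measured TCP pose, the force and the opening at its end, in the units of the state.
- ctrl.get_obs(): the state, without advancing time (a new reading comes with each control period).
- ctrl.get_image(name): name is "scene" or "top"; returns a dict with "img" (480x640x3 uint8, red, green, blue), "intrinsics" (3x3 intrinsics, pixels), "dist" ([k1, k2, p1, p2, k3] as OpenCV has them; the pictures are not rectified), "cam_to_world" (4x4, takes a point from camera to world coordinates). Camera axes: x right, y down, z forward; pixel columns grow to the right and rows downward; lengths in mm; the calibration is good to about 2 mm. A picture is of the moment at which its call begins. There is no depth.
- ctrl.close_job(): hands the job in, once; it reports no verdict.
The state is a dict: "t": time; "qpos": joint angles; "qvel": joint speeds; "joint_torque": joint torques, N m; "ee_pos": TCP position; "orientation": TCP orientation; "ft_force": force on the tool from outside, world axes, zero at the start; "moment": the same for the moment, N m; "width": finger opening in mm.
Only numpy, scipy, OpenCV 4.12 (cv2) and the standard library are available. Lean on these libraries where they do the work, as an engineer would, in place of code of your own. Each camera call takes 0.05 s, during which the arm holds its last target. There are 200 camera calls.

## Working session

There is one attempt and no reset: what is moved stays moved. The work goes in short steps, Python scripts to look and compute and a tool call to move; the robot and the scene stay as the last step left them, time stands still between calls to the robot, and variables do not carry over. Pictures are saved under pics/ and viewed, about 8 in all and at most 12, crops included, and the job is handed in when it is done.

Besides the shell and the picture viewer there is one more tool, called after "Emit:" in YAML: its name, and indented under it one key for each argument. send_rows: Moves the arm, as the interface text tells. Its arguments: {"type":"object","properties":{"commands":{"type":"array","items":{"type":"object","properties":{"translation":{"type":"array","items":{"type":"number"}},"twist":{"type":"array","items":{"type":"number"}}}}},"grip":{"type":"number"}},"required":["commands"]}

```bash
mkdir -p pics; cat > h.py <<'E'
import numpy as np, cv2
from workcell import ctrl
def grab(n,f=None):
    d=ctrl.get_image(n)
    if f: cv2.imwrite('pics/'+f,cv2.cvtColor(d['img'],cv2.COLOR_RGB2BGR))
    return d
def ray(d,uv):
    p=cv2.undistortPoints(np.array([[uv]],float),np.array(d['intrinsics'],float),np.array(d['dist'],float))[0,0]
    T=np.array(d['cam_to_world']);return T[:3,3],T[:3,:3]@np.array([p[0],p[1],1])
def onz(d,uv,z):
    o,r=ray(d,uv);return (o+r*(z-o[2])/r[2]).round(1)
def onx(d,uv,x):
    o,r=ray(d,uv);return (o+r*(x-o[0])/r[0]).round(1)
def tri(d1,u1,d2,u2):
    o1,r1=ray(d1,u1);o2,r2=ray(d2,u2)
    s=np.linalg.lstsq(np.c_[r1,-r2],o2-o1,rcond=None)[0]
    a=o1+r1*s[0];b=o2+r2*s[1];return ((a+b)/2).round(1),np.linalg.norm(a-b).round(1)
def proj(d,P):
    T=np.linalg.inv(np.array(d['cam_to_world']));P=np.atleast_2d(np.array(P,float))
    return cv2.projectPoints(P,cv2.Rodrigues(T[:3,:3])[0],T[:3,3],np.array(d['intrinsics'],float),np.array(d['dist'],float))[0][:,0].round(0)
E
python3 - <<'E'
from h import *
import pickle
for n in('scene','top'):
    d=grab(n,n+'0.png');pickle.dump(d,open(n+'0.pkl','wb'));print(n,np.array(d['cam_to_world']).round(2).tolist(),np.array(d['intrinsics']).round(0).tolist())
print(ctrl.get_obs())
E
```

```text
scene [[0.68, -0.33, 0.65, -384.99], [-0.73, -0.33, 0.6, -752.51], [0.02, -0.88, -0.47, 820.14], [0.0, 0.0, 0.0, 1.0]] [[552.0, 0.0, 315.0], [0.0, 552.0, 242.0], [0.0, 0.0, 1.0]]
top [[0.0, -0.99, 0.16, 322.71], [-1.0, -0.0, -0.01, 64.12], [0.01, -0.16, -0.99, 1275.09], [0.0, 0.0, 0.0, 1.0]] [[437.0, 0.0, 326.0], [0.0, 437.0, 246.0], [0.0, 0.0, 1.0]]
{'t': 0.1, 'qpos': array([ 1.32300679e+00,  4.23768716e-01,  1.63062221e+00, -2.01591160e-05,
        1.08858844e+00, -1.89958348e-02]), 'qvel': array([-0.00035341, -0.00276273,  0.00014532,  0.00097232, -0.00058287,
        0.00101971]), 'joint_torque': array([-5.55299121e-04, -5.45616102e+01, -2.74325109e+01,  6.44420693e-02,
        1.88525452e-02,  9.70911884e-08]), 'ee_pos': array([141.6635355 , 608.47033492, 403.97317816]), 'orientation': array([-3.58571236e-01, -3.12089391e+00,  2.16250225e-03]), 'ft_force': array([-0.29011955, -0.14380841,  0.31812254]), 'moment': array([-0.04785847,  0.01058995, -0.04122159]), 'width': 87.91964090778016}
```

View pics/scene0.png

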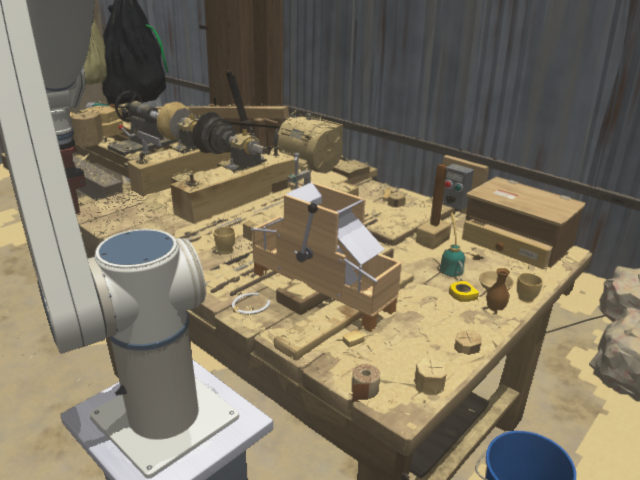

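View pics/top0.png

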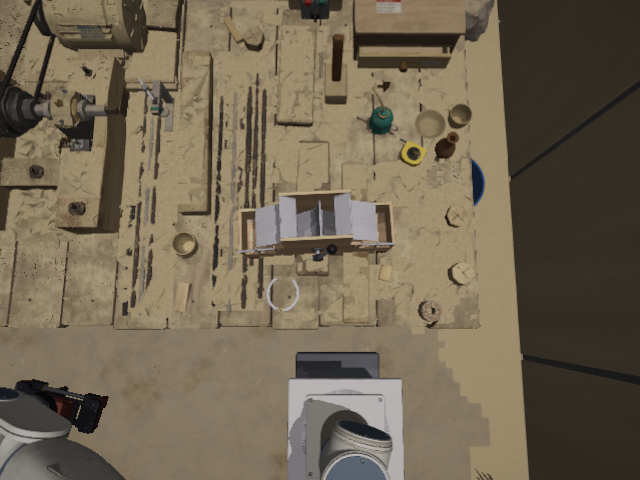

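The scene picture shows the sorter at about (320,245), with the lever in front of it (knob 312,208). The blanks are at (430,376), which is taller, and (468,343). In the top view the blanks are at (461,273) and (457,216), the off-cut at (386,272) and the sorter at (318,222). I'll zoom in on these.

```bash
python3 - <<'E'
from h import *
import pickle
t=cv2.imread('pics/top0.png');cv2.imwrite('pics/z1.png',cv2.resize(t[180:330,230:490],None,fx=3,fy=3,interpolation=cv2.INTER_CUBIC))
s=cv2.imread('pics/scene0.png');cv2.imwrite('pics/z2.png',cv2.resize(s[170:410,230:500],None,fx=2.5,fy=2.5,interpolation=cv2.INTER_CUBIC))
d=pickle.load(open('top0.pkl','rb'));e=pickle.load(open('scene0.pkl','rb'))
print('thick',onz(d,(461,273),53),'flat',onz(d,(457,216),36),tri(d,(461,273),e,(431,367)),tri(d,(457,216),e,(468,337)))
print('knob',tri(d,(332,249),e,(312,208)))
E
```

```text
thick [ 443.8 -324.    53. ] flat [ 611.7 -325.6   36. ] (array([ 446.7, -328. ,   51.3]), np.float64(8.5)) (array([ 613.2, -327.5,   37.6]), np.float64(5.7))
knob (array([474.6,  42.9, 292.7]), np.float64(1.5))
```

View pics/z1.png

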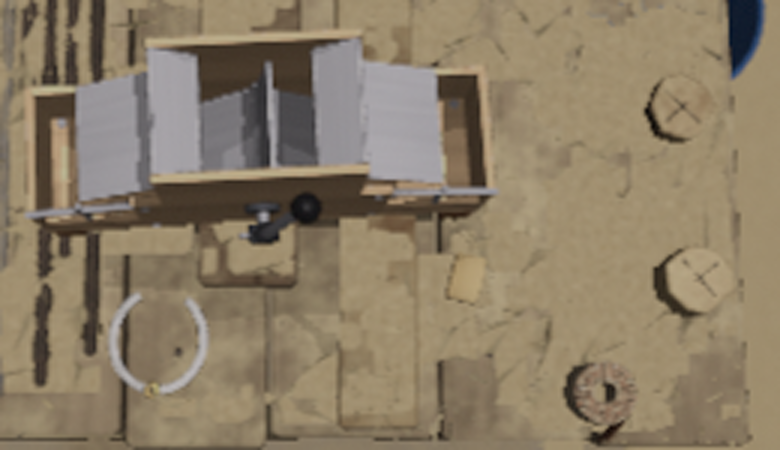

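View pics/z2.png

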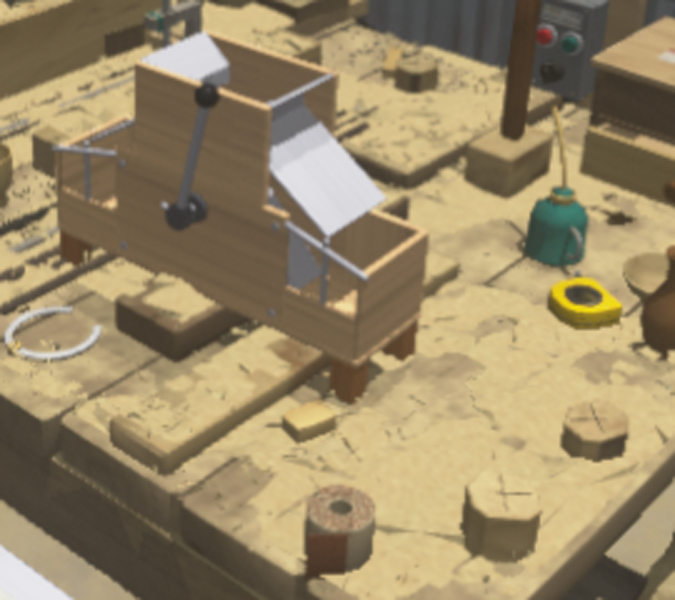

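z1 shows the mouth's outer corners at (147,40), (360,33), (368,173) and (152,182), the flap edge at (268,62)–(272,165), the knob at (305,208) and the crosses at (702,277) and (682,108). In z2 the crosses are at (516,493) and (596,415).

```bash
python3 - <<'E'
from h import *
import pickle
d=pickle.load(open('top0.pkl','rb'));e=pickle.load(open('scene0.pkl','rb'))
A=lambda x,y:(230+x/3,180+y/3)
B=lambda x,y:(230+x/2.5,170+y/2.5)
print('thick',onz(d,A(702,277),53),tri(d,A(702,277),e,B(516,493)))
print('flat',onz(d,A(682,108),36),tri(d,A(682,108),e,B(596,415)))
c=[onz(d,A(*p),284) for p in[(147,40),(360,33),(368,173),(152,182)]];print(np.array(c),np.mean(c,0))
for i in range(4): print(np.linalg.norm(c[i]-c[i-1]).round(1),end=' ')
f=c[3]-c[2];f2=c[0]-c[1];print('yaw',np.arctan2(-f[0],f[1]),np.arctan2(-f2[0],f2[1]))
print('knob',tri(d,A(305,208),e,B(206,96)))
print('hub',tri(d,A(262,238),e,B(180,212)))
print('flap',[onz(d,A(*p),232) for p in[(268,62),(272,165)]])
print('tray ends',onz(d,A(30,150),100),onz(d,A(488,130),100))
E
```

```text
thick [ 445.7 -332.5   53. ] (array([ 449.5, -337.2,   53.9]), np.float64(12.1))
flat [ 611.7 -326.6   36. ] (array([ 612.8, -327.8,   40.8]), np.float64(6.5))
[[606.8 167.1 284. ]
 [613.1   0.9 284. ]
 [501.9  -4.4 284. ]
 [494.5 161.2 284. ]] [554.075  81.2   284.   ]
112.5 166.3 111.3 165.8 yaw 0.04465628236604232 0.03788799735707711
knob (array([474.7,  43. , 291.5]), np.float64(3.4))
hub (array([471.1,  75.5, 156.5]), np.float64(8.4))
flap [array([603.5,  73.2, 232. ]), array([517.7,  69.6, 232. ])]
tray ends [555.6 290.9 100. ] [ 575.6 -127.4  100. ]
```

Emit:
send_rows:
  commands:
    - {"translation":[0.066,-0.1,0],"twist":[0,0,0.01]}
    - {"translation":[0.132,-0.2,0],"twist":[0,0,0.02]}
    - {"translation":[0.198,-0.3,0.01],"twist":[0,0,0.03]}
    - {"translation":[0.264,-0.4,0.01],"twist":[0,0,0.04]}
    - {"translation":[0.33,-0.5,0.015],"twist":[0,0,0.05]}
    - {"translation":[0.396,-0.6,0.02],"twist":[0,0,0.06]}
    - {"translation":[0.462,-0.7,0.02],"twist":[0,0,0.07]}
    - {"translation":[0.528,-0.8,0.02],"twist":[0,0,0.08]}
    - {"translation":[0.594,-0.9,0.025],"twist":[0,0,0.1]}
    - {"translation":[0.66,-1,0.03],"twist":[0,0,0.107]}
  grip: 1

```text
t: 1.1
ee_pos: [208.3, 507.9, 407.7]
orientation: [-0.274, -3.13, 0.0]
ft_force: [0.9, -0.5, 0.3]
width: 11.1
```

Emit:
send_rows:
  commands:
    - {"translation":[0.066,-0.1,0],"twist":[0,0,0.01]}
    - {"translation":[0.132,-0.2,0],"twist":[0,0,0.02]}
    - {"translation":[0.198,-0.3,0.01],"twist":[0,0,0.03]}
    - {"translation":[0.264,-0.4,0.01],"twist":[0,0,0.04]}
    - {"translation":[0.33,-0.5,0.015],"twist":[0,0,0.05]}
    - {"translation":[0.396,-0.6,0.02],"twist":[0,0,0.06]}
    - {"translation":[0.462,-0.7,0.02],"twist":[0,0,0.07]}
    - {"translation":[0.528,-0.8,0.02],"twist":[0,0,0.08]}
    - {"translation":[0.594,-0.9,0.025],"twist":[0,0,0.1]}
    - {"translation":[0.66,-1,0.03],"twist":[0,0,0.107]}

```text
t: 2.1
ee_pos: [274.2, 407.9, 410.7]
orientation: [0.19, 3.136, -0.0]
ft_force: [0.6, -0.6, -0.2]
width: 0.4
```

Emit:
send_rows:
  commands:
    - {"translation":[0.066,-0.1,0],"twist":[0,0,0.01]}
    - {"translation":[0.132,-0.2,0],"twist":[0,0,0.02]}
    - {"translation":[0.198,-0.3,0.01],"twist":[0,0,0.03]}
    - {"translation":[0.264,-0.4,0.01],"twist":[0,0,0.04]}
    - {"translation":[0.33,-0.5,0.015],"twist":[0,0,0.05]}
    - {"translation":[0.396,-0.6,0.02],"twist":[0,0,0.06]}
    - {"translation":[0.462,-0.7,0.02],"twist":[0,0,0.07]}
    - {"translation":[0.528,-0.8,0.02],"twist":[0,0,0.08]}
    - {"translation":[0.594,-0.9,0.025],"twist":[0,0,0.1]}
    - {"translation":[0.66,-1,0.03],"twist":[0,0,0.107]}

```text
t: 3.1
ee_pos: [340.2, 307.9, 413.7]
orientation: [0.107, 3.14, 0.0]
ft_force: [0.1, 0.3, -0.1]
width: 0.7
```

Emit:
send_rows:
  commands:
    - {"translation":[0.066,-0.1,0],"twist":[0,0,0.01]}
    - {"translation":[0.132,-0.2,0],"twist":[0,0,0.02]}
    - {"translation":[0.198,-0.3,0.01],"twist":[0,0,0.03]}
    - {"translation":[0.264,-0.4,0.01],"twist":[0,0,0.04]}
    - {"translation":[0.33,-0.5,0.015],"twist":[0,0,0.05]}
    - {"translation":[0.396,-0.6,0.02],"twist":[0,0,0.06]}
    - {"translation":[0.462,-0.7,0.02],"twist":[0,0,0.07]}
    - {"translation":[0.528,-0.8,0.02],"twist":[0,0,0.08]}
    - {"translation":[0.594,-0.9,0.025],"twist":[0,0,0.1]}
    - {"translation":[0.66,-1,0.03],"twist":[0,0,0.107]}

```text
t: 4.1
ee_pos: [406.2, 207.8, 416.7]
orientation: [0.023, 3.141, 0.0]
ft_force: [0.4, 0.9, 0.5]
width: 0.2
```

Emit:
send_rows:
  commands:
    - {"translation":[0.064,-0.1,0],"twist":[0,0,0.01]}
    - {"translation":[0.128,-0.2,0],"twist":[0,0,0.02]}
    - {"translation":[0.192,-0.3,0],"twist":[0,0,0.03]}
    - {"translation":[0.256,-0.4,0],"twist":[0,0,0.04]}
    - {"translation":[0.32,-0.5,0],"twist":[0,0,0.05]}
    - {"translation":[0.384,-0.6,0],"twist":[0,0,0.06]}
    - {"translation":[0.448,-0.7,0],"twist":[0,0,0.07]}
    - {"translation":[0.512,-0.8,0],"twist":[0,0,0.08]}
    - {"translation":[0.576,-0.9,0],"twist":[0,0,0.1]}
    - {"translation":[0.64,-1,0],"twist":[0,0,0.11]}

```text
t: 5.1
ee_pos: [470.2, 107.8, 416.7]
orientation: [0.064, -3.141, -0.0]
ft_force: [-0.2, 0.3, 0.4]
width: 0.3
```

Emit:
send_rows:
  commands:
    - {"translation":[0,-0.06,0],"twist":[0,0,0]}
    - {"translation":[0,-0.12,0],"twist":[0,0,0]}
    - {"translation":[0,-0.18,0],"twist":[0,0,0]}
    - {"translation":[0,-0.24,0],"twist":[0,0,0]}
    - {"translation":[0,-0.3,0],"twist":[0,0,0]}
    - {"translation":[0,-0.36,0],"twist":[0,0,0]}
    - {"translation":[0,-0.42,0],"twist":[0,0,0]}
    - {"translation":[0,-0.48,0],"twist":[0,0,0]}
    - {"translation":[0,-0.54,0],"twist":[0,0,0]}
    - {"translation":[0,-0.58,0],"twist":[0,0,0]}

```text
t: 6.1
ee_pos: [469.7, 50.3, 416.6]
orientation: [0.063, -3.141, -0.0]
ft_force: [-0.1, 3.4, -0.3]
width: -0.1
```

```bash
python3 - <<'E'
from h import *
a=grab('top','t1.png');b=grab('scene','s1.png')
a=cv2.imread('pics/t1.png')[170:290,230:400];b=cv2.imread('pics/s1.png')[170:290,230:400]
cv2.imwrite('pics/z3.png',cv2.resize(np.vstack([a,b]),None,fx=2.5,fy=2.5,interpolation=cv2.INTER_CUBIC))
print(ctrl.get_obs()['ft_force'])
E
```

```text
[0.01798945 0.83500256 0.22321755]
```

View pics/z3.png

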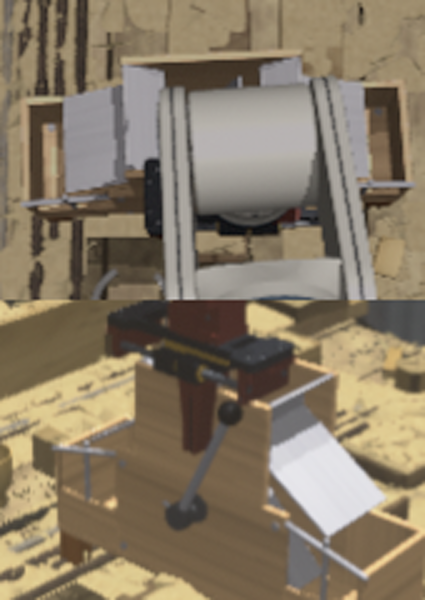

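z3 shows the finger against the left side of the rod, with the knob at (230,412) swung right. The push force is 3.4 N, which matches free friction, so I'll keep pushing in smaller steps.

Emit:
send_rows:
  commands:
    - {"translation":[0,-0.01,0],"twist":[0,0,0]}
    - {"translation":[0,-0.02,0],"twist":[0,0,0]}
    - {"translation":[0,-0.03,0],"twist":[0,0,0]}
    - {"translation":[0,-0.04,0],"twist":[0,0,0]}
    - {"translation":[0,-0.05,0],"twist":[0,0,0]}
    - {"translation":[0,-0.06,0],"twist":[0,0,0]}
    - {"translation":[0,-0.07,0],"twist":[0,0,0]}
    - {"translation":[0,-0.08,0],"twist":[0,0,0]}
    - {"translation":[0,-0.09,0],"twist":[0,0,0]}
    - {"translation":[0,-0.1,0],"twist":[0,0,0]}

```text
t: 7.2
ee_pos: [469.7, 40.6, 416.7]
orientation: [0.063, -3.141, 0.0]
ft_force: [0.6, 3.1, -0.8]
width: 0.6
```

Emit:
send_rows:
  commands:
    - {"translation":[0,-0.005,0],"twist":[0,0,0]}
    - {"translation":[0,-0.01,0],"twist":[0,0,0]}
    - {"translation":[0,-0.015,0],"twist":[0,0,0]}
    - {"translation":[0,-0.02,0],"twist":[0,0,0]}
    - {"translation":[0,-0.025,0],"twist":[0,0,0]}
    - {"translation":[0,-0.03,0],"twist":[0,0,0]}
    - {"translation":[0,-0.035,0],"twist":[0,0,0]}
    - {"translation":[0,-0.04,0],"twist":[0,0,0]}
    - {"translation":[0,-0.045,0],"twist":[0,0,0]}
    - {"translation":[0,-0.05,0],"twist":[0,0,0]}

```text
t: 8.2
ee_pos: [469.7, 35.7, 416.7]
orientation: [0.063, -3.141, 0.0]
ft_force: [1.3, 3.9, 0.0]
width: 0.6
```

Emit:
send_rows:
  commands:
    - {"translation":[0,-0.004,0],"twist":[0,0,0]}
    - {"translation":[0,-0.008,0],"twist":[0,0,0]}
    - {"translation":[0,-0.012,0],"twist":[0,0,0]}
    - {"translation":[0,-0.016,0],"twist":[0,0,0]}
    - {"translation":[0,-0.02,0],"twist":[0,0,0]}
    - {"translation":[0,-0.024,0],"twist":[0,0,0]}
    - {"translation":[0,-0.028,0],"twist":[0,0,0]}
    - {"translation":[0,-0.032,0],"twist":[0,0,0]}
    - {"translation":[0,-0.036,0],"twist":[0,0,0]}
    - {"translation":[0,-0.04,0],"twist":[0,0,0]}

```text
t: 9.2
ee_pos: [469.7, 31.7, 416.7]
orientation: [-0.063, 3.141, -0.0]
ft_force: [0.1, 3.9, -0.3]
width: 0.6
```

Emit:
send_rows:
  commands:
    - {"translation":[0,-0.003,0],"twist":[0,0,0]}
    - {"translation":[0,-0.006,0],"twist":[0,0,0]}
    - {"translation":[0,-0.009,0],"twist":[0,0,0]}
    - {"translation":[0,-0.012,0],"twist":[0,0,0]}
    - {"translation":[0,-0.015,0],"twist":[0,0,0]}
    - {"translation":[0,-0.018,0],"twist":[0,0,0]}
    - {"translation":[0,-0.021,0],"twist":[0,0,0]}
    - {"translation":[0,-0.024,0],"twist":[0,0,0]}
    - {"translation":[0,-0.027,0],"twist":[0,0,0]}
    - {"translation":[0,-0.03,0],"twist":[0,0,0]}

```text
t: 10.2
ee_pos: [469.7, 28.7, 416.7]
orientation: [-0.063, 3.141, -0.0]
ft_force: [0.5, 3.2, -0.8]
width: 0.7
```

Emit:
send_rows:
  commands:
    - {"translation":[0,-0.003,0],"twist":[0,0,0]}
    - {"translation":[0,-0.006,0],"twist":[0,0,0]}
    - {"translation":[0,-0.009,0],"twist":[0,0,0]}
    - {"translation":[0,-0.012,0],"twist":[0,0,0]}
    - {"translation":[0,-0.015,0],"twist":[0,0,0]}
    - {"translation":[0,-0.018,0],"twist":[0,0,0]}
    - {"translation":[0,-0.021,0],"twist":[0,0,0]}
    - {"translation":[0,-0.024,0],"twist":[0,0,0]}
    - {"translation":[0,-0.027,0],"twist":[0,0,0]}
    - {"translation":[0,-0.03,0],"twist":[0,0,0]}

```text
t: 11.2
ee_pos: [469.7, 25.7, 416.7]
orientation: [-0.063, 3.141, -0.0]
ft_force: [0.1, 3.6, 0.3]
width: 0.5
```

Emit:
send_rows:
  commands:
    - {"translation":[0,-0.003,0],"twist":[0,0,0]}
    - {"translation":[0,-0.006,0],"twist":[0,0,0]}
    - {"translation":[0,-0.009,0],"twist":[0,0,0]}
    - {"translation":[0,-0.012,0],"twist":[0,0,0]}
    - {"translation":[0,-0.015,0],"twist":[0,0,0]}
    - {"translation":[0,-0.018,0],"twist":[0,0,0]}
    - {"translation":[0,-0.021,0],"twist":[0,0,0]}
    - {"translation":[0,-0.024,0],"twist":[0,0,0]}
    - {"translation":[0,-0.027,0],"twist":[0,0,0]}
    - {"translation":[0,-0.03,0],"twist":[0,0,0]}

```text
t: 12.2
ee_pos: [469.7, 22.7, 416.7]
orientation: [-0.063, 3.141, -0.0]
ft_force: [0.4, 3.6, -0.6]
width: 0.4
```

Emit:
send_rows:
  commands:
    - {"translation":[0,-0.004,0],"twist":[0,0,0]}
    - {"translation":[0,-0.008,0],"twist":[0,0,0]}
    - {"translation":[0,-0.012,0],"twist":[0,0,0]}
    - {"translation":[0,-0.016,0],"twist":[0,0,0]}
    - {"translation":[0,-0.02,0],"twist":[0,0,0]}
    - {"translation":[0,-0.024,0],"twist":[0,0,0]}
    - {"translation":[0,-0.028,0],"twist":[0,0,0]}
    - {"translation":[0,-0.032,0],"twist":[0,0,0]}
    - {"translation":[0,-0.036,0],"twist":[0,0,0]}
    - {"translation":[0,-0.04,0],"twist":[0,0,0]}

```text
t: 13.2
ee_pos: [469.7, 18.7, 416.7]
orientation: [0.063, -3.141, 0.0]
ft_force: [-0.1, 2.7, -0.8]
width: 0.4
```

Emit:
send_rows:
  commands:
    - {"translation":[0,-0.004,0],"twist":[0,0,0]}
    - {"translation":[0,-0.008,0],"twist":[0,0,0]}
    - {"translation":[0,-0.012,0],"twist":[0,0,0]}
    - {"translation":[0,-0.016,0],"twist":[0,0,0]}
    - {"translation":[0,-0.02,0],"twist":[0,0,0]}
    - {"translation":[0,-0.024,0],"twist":[0,0,0]}
    - {"translation":[0,-0.028,0],"twist":[0,0,0]}
    - {"translation":[0,-0.032,0],"twist":[0,0,0]}
    - {"translation":[0,-0.036,0],"twist":[0,0,0]}
    - {"translation":[0,-0.04,0],"twist":[0,0,0]}

```text
t: 14.2
ee_pos: [469.8, 16.2, 416.7]
orientation: [-0.062, 3.141, 0.007]
ft_force: [0.2, 17.6, 0.5]
width: 0.6
```

The force jumped to 17.6 N, and the tool moved only 2.5 mm of the 4 mm commanded. That is the right stop. I'll back off, go up and over, and head for the thick blank.

Emit:
send_rows:
  commands:
    - {"translation":[0,0.1,0],"twist":[0,0,0]}
    - {"translation":[0,0.12,0.2],"twist":[0,0,0]}
    - {"translation":[0,0.12,0.5],"twist":[0,0,0]}
    - {"translation":[0,0.1,0.6],"twist":[0,0,0]}
    - {"translation":[0,0,0.6],"twist":[0,0,0]}
    - {"translation":[-0.05,-0.2,0.6],"twist":[0,0,0]}
    - {"translation":[-0.1,-0.4,0.6],"twist":[0,0,0]}
    - {"translation":[-0.1,-0.6,0.6],"twist":[0,0,0]}
    - {"translation":[-0.15,-0.8,0.6],"twist":[0,0,0]}
    - {"translation":[-0.2,-1,0.6],"twist":[0,0,0]}

```text
t: 15.2
ee_pos: [449.0, -86.8, 475.1]
orientation: [0.063, -3.139, 0.0]
ft_force: [0.2, -0.4, 0.5]
width: 0.5
```

Emit:
send_rows:
  commands:
    - {"translation":[0,-0.1,0],"twist":[0,0,0]}
    - {"translation":[0,-0.2,-0.1],"twist":[0,0,0]}
    - {"translation":[0,-0.3,-0.2],"twist":[0,0,0]}
    - {"translation":[0,-0.4,-0.3],"twist":[0,0,0]}
    - {"translation":[0,-0.5,-0.4],"twist":[0,0,0]}
    - {"translation":[0,-0.6,-0.5],"twist":[0,0,0]}
    - {"translation":[0,-0.7,-0.6],"twist":[0,0,0]}
    - {"translation":[0,-0.8,-0.7],"twist":[0,0,0]}
    - {"translation":[0,-0.9,-0.8],"twist":[0,0,0]}
    - {"translation":[0,-1,-0.9],"twist":[0,0,0]}
  grip: -1

```text
t: 16.2
ee_pos: [449.7, -186.1, 385.9]
orientation: [-0.063, 3.141, -0.0]
ft_force: [0.6, 1.1, 0.5]
width: 76.9
```

```bash
python3 - <<'E'
from h import *
import pickle
d=pickle.load(open('top0.pkl','rb'));e=pickle.load(open('scene0.pkl','rb'))
A=lambda x,y:(230+x/3,180+y/3)
B=lambda x,y:(230+x/2.5,170+y/2.5)
print('thick',onz(d,A(702,277),53),onz(e,B(516,493),53),onz(e,B(503,493),53),'outline',[onz(d,A(*p),53) for p in[(666,278),(735,278),(700,247),(700,313)]])
print('flat',onz(d,A(682,108),36),onz(e,B(596,415),36),'outline',[onz(d,A(*p),36) for p in[(650,108),(713,108),(682,74),(682,140)]])
a=cv2.imread('pics/top0.png')[195:295,435:485];b=cv2.imread('pics/scene0.png')[325:400,405:495]
a=cv2.resize(a,None,fx=6,fy=6,interpolation=cv2.INTER_CUBIC);b=cv2.resize(b,None,fx=5,fy=5,interpolation=cv2.INTER_CUBIC)
o=np.zeros((600,750,3),np.uint8);o[:,:300]=a;o[:375,300:750]=b;cv2.imwrite('pics/z4.png',o)
E
```

```text
thick [ 445.7 -332.5   53. ] [ 456.2 -340.1   53. ] [ 448.7 -332.    53. ] outline [array([ 444.6, -298.7,   53. ]), array([ 444.8, -363.4,   53. ]), array([ 473.9, -332. ,   53. ]), array([ 412., -329.,   53.])]
flat [ 611.7 -326.6   36. ] [ 622.3 -326.9   36. ] outline [array([ 611.6, -295.5,   36. ]), array([ 611.8, -356.7,   36. ]), array([ 645.6, -328.1,   36. ]), array([ 580. , -325.1,   36. ])]
```

View pics/z4.png

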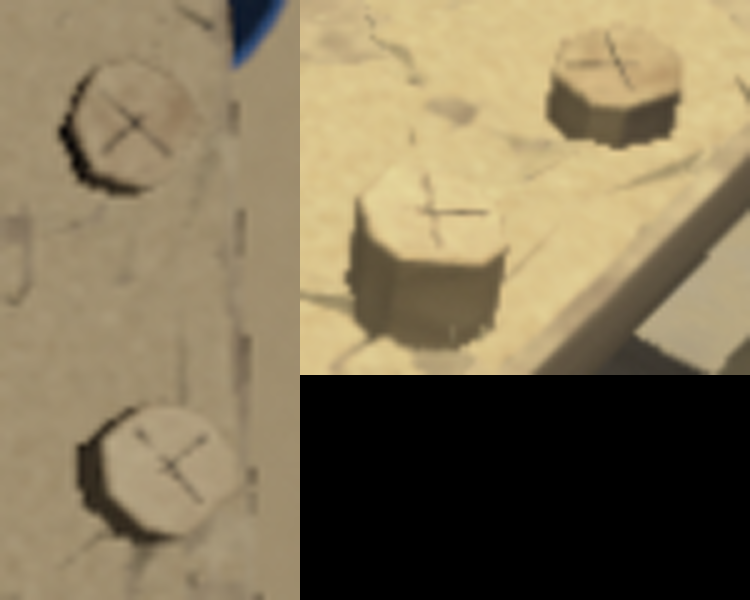

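z4 shows the thick blank's top face centred at about (170,469) and the flat one's at (134,124), both with flats roughly facing ±y. That puts thick at (446,-332) and flat at (612,-326).

Emit:
send_rows:
  commands:
    - {"translation":[0,-0.1,-0.1],"twist":[0,0,0]}
    - {"translation":[0,-0.2,-0.15],"twist":[0,0,0]}
    - {"translation":[0,-0.3,-0.2],"twist":[0,0,0]}
    - {"translation":[0,-0.4,-0.25],"twist":[0,0,0]}
    - {"translation":[0,-0.5,-0.3],"twist":[0,0,0]}
    - {"translation":[0,-0.6,-0.4],"twist":[0,0,0]}
    - {"translation":[0,-0.7,-0.45],"twist":[0,0,0]}
    - {"translation":[0,-0.8,-0.5],"twist":[0,0,0]}
    - {"translation":[0,-0.9,-0.55],"twist":[0,0,0]}
    - {"translation":[0,-1,-0.6],"twist":[0,0,0]}

```text
t: 17.2
ee_pos: [449.7, -286.2, 326.3]
orientation: [-0.063, 3.141, -0.0]
ft_force: [0.3, 0.5, 1.1]
width: 88.1
```

Emit:
send_rows:
  commands:
    - {"translation":[-0.01,-0.1,-0.05],"twist":[0,0,0]}
    - {"translation":[-0.02,-0.2,-0.1],"twist":[0,0,0]}
    - {"translation":[-0.03,-0.3,-0.2],"twist":[0,0,0]}
    - {"translation":[-0.04,-0.38,-0.3],"twist":[0,0,0]}
    - {"translation":[-0.04,-0.44,-0.4],"twist":[0,0,0]}
    - {"translation":[-0.04,-0.47,-0.5],"twist":[0,0,0]}
    - {"translation":[-0.04,-0.47,-0.57],"twist":[0,0,0]}
    - {"translation":[-0.04,-0.47,-0.62],"twist":[0,0,0]}
    - {"translation":[-0.04,-0.47,-0.65],"twist":[0,0,0]}
    - {"translation":[-0.04,-0.47,-0.67],"twist":[0,0,0]}

```text
t: 18.2
ee_pos: [445.8, -332.0, 259.5]
orientation: [-0.064, 3.141, 0.0]
ft_force: [0.2, 0.2, 1.1]
width: 87.6
```

```bash
python3 - <<'E'
from h import *
a=grab('top','t2.png');b=grab('scene','s2.png')
b=cv2.imread('pics/s2.png')[290:410,380:520]
a=cv2.imread('pics/t2.png')[190:290,240:400]
o=np.zeros((600,700,3),np.uint8);o[:]=cv2.resize(b,(700,600),interpolation=cv2.INTER_CUBIC);a=cv2.resize(a,None,fx=1.5,fy=1.5);o[-a.shape[0]:,:a.shape[1]]=a
cv2.imwrite('pics/z5.png',o)
E
```

```text
(no output)
```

View pics/z5.png

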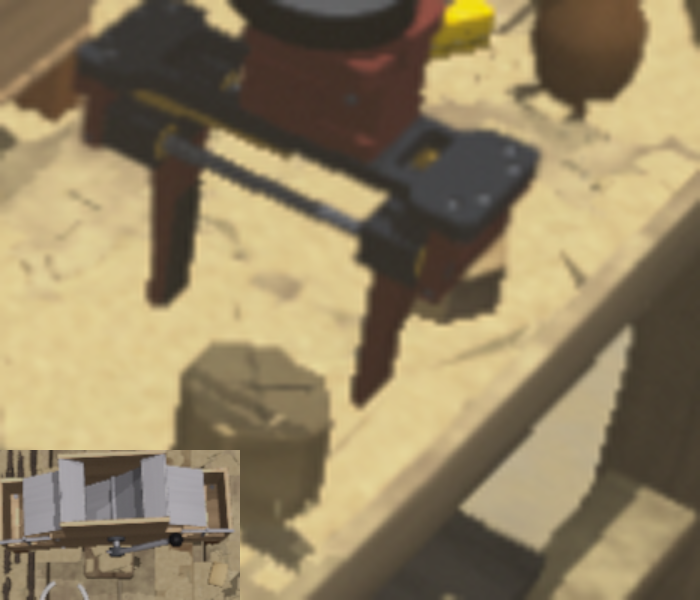

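z5 shows the fingers straddling the thick blank along y. In the inset the lever lies far to the right and the flap no longer stands in the throat. Next: descend and grip.

Emit:
send_rows:
  commands:
    - {"translation":[0,0,-0.08],"twist":[0,0,0]}
    - {"translation":[0,0,-0.16],"twist":[0,0,0]}
    - {"translation":[0,0,-0.24],"twist":[0,0,0]}
    - {"translation":[0,0,-0.32],"twist":[0,0,0]}
    - {"translation":[0,0,-0.4],"twist":[0,0,0]}
    - {"translation":[0,0,-0.48],"twist":[0,0,0]}
    - {"translation":[0,0,-0.56],"twist":[0,0,0]}
    - {"translation":[0,0,-0.63],"twist":[0,0,0]}
    - {"translation":[0,0,-0.68],"twist":[0,0,0]}
    - {"translation":[0,0,-0.7],"twist":[0,0,0]}

```text
t: 19.3
ee_pos: [445.6, -332.2, 189.0]
orientation: [0.063, -3.14, -0.001]
ft_force: [-0.7, 0.3, 0.4]
width: 87.9
```

Emit:
send_rows:
  commands:
    - {"translation":[0,0,0],"twist":[0,0,0]}
    - {"translation":[0,0,0],"twist":[0,0,0]}
    - {"translation":[0,0,0],"twist":[0,0,0]}
    - {"translation":[0,0,0],"twist":[0,0,0]}
    - {"translation":[0,0,0],"twist":[0,0,0]}
    - {"translation":[0,0,0],"twist":[0,0,0]}
    - {"translation":[0,0,0],"twist":[0,0,0]}
    - {"translation":[0,0,0.02],"twist":[0,0,0]}
    - {"translation":[0,0,0.1],"twist":[0,0,0]}
    - {"translation":[0,0,0.2],"twist":[0,0,0]}
  grip: 1

```text
t: 20.3
ee_pos: [445.5, -332.2, 209.9]
orientation: [0.063, -3.14, -0.001]
ft_force: [0.7, -0.1, -0.5]
width: 63.8
```

Emit:
send_rows:
  commands:
    - {"translation":[0,0,0.1],"twist":[0,0,0]}
    - {"translation":[0,0.05,0.2],"twist":[0,0,0]}
    - {"translation":[0.05,0.15,0.3],"twist":[0,0,0]}
    - {"translation":[0.1,0.25,0.4],"twist":[0,0,0]}
    - {"translation":[0.1,0.4,0.5],"twist":[0,0,0]}
    - {"translation":[0.15,0.5,0.6],"twist":[0,0,0]}
    - {"translation":[0.2,0.65,0.7],"twist":[0,0,0]}
    - {"translation":[0.2,0.8,0.8],"twist":[0,0,0]}
    - {"translation":[0.25,0.9,0.9],"twist":[0,0,0]}
    - {"translation":[0.3,1,1],"twist":[0,0,0]}

```text
t: 21.3
ee_pos: [476.0, -231.2, 310.5]
orientation: [0.064, -3.141, 0.0]
ft_force: [0.6, -0.2, -0.9]
width: 64.1
```

Emit:
send_rows:
  commands:
    - {"translation":[0.03,0.1,0.1],"twist":[0,0,0]}
    - {"translation":[0.06,0.2,0.2],"twist":[0,0,0]}
    - {"translation":[0.09,0.3,0.3],"twist":[0,0,0]}
    - {"translation":[0.12,0.4,0.4],"twist":[0,0,0]}
    - {"translation":[0.15,0.5,0.5],"twist":[0,0,0]}
    - {"translation":[0.18,0.6,0.6],"twist":[0,0,0]}
    - {"translation":[0.21,0.7,0.7],"twist":[0,0,0]}
    - {"translation":[0.24,0.8,0.8],"twist":[0,0,0]}
    - {"translation":[0.27,0.9,0.9],"twist":[0,0,0]}
    - {"translation":[0.3,1,1],"twist":[0,0,0]}

```text
t: 22.3
ee_pos: [505.9, -131.4, 410.5]
orientation: [-0.063, 3.141, -0.0]
ft_force: [-0.4, -0.4, -1.3]
width: 64.1
```

Emit:
send_rows:
  commands:
    - {"translation":[0.03,0.1,0.1],"twist":[0,0,0]}
    - {"translation":[0.06,0.2,0.2],"twist":[0,0,0]}
    - {"translation":[0.09,0.3,0.3],"twist":[0,0,0]}
    - {"translation":[0.12,0.4,0.4],"twist":[0,0,0]}
    - {"translation":[0.15,0.5,0.5],"twist":[0,0,0]}
    - {"translation":[0.18,0.6,0.6],"twist":[0,0,0]}
    - {"translation":[0.21,0.7,0.7],"twist":[0,0,0]}
    - {"translation":[0.24,0.8,0.8],"twist":[0,0,0]}
    - {"translation":[0.27,0.9,0.9],"twist":[0,0,0]}
    - {"translation":[0.3,1,0.95],"twist":[0,0,0]}

```text
t: 23.3
ee_pos: [536.1, -31.5, 505.9]
orientation: [-0.063, 3.14, -0.0]
ft_force: [0.2, -0.5, -0.7]
width: 64.0
```

Emit:
send_rows:
  commands:
    - {"translation":[0.02,0.1,0],"twist":[0,0,0]}
    - {"translation":[0.04,0.2,0],"twist":[0,0,0]}
    - {"translation":[0.06,0.3,0],"twist":[0,0,0]}
    - {"translation":[0.08,0.4,0],"twist":[0,0,0]}
    - {"translation":[0.1,0.5,0],"twist":[0,0,0]}
    - {"translation":[0.12,0.6,0],"twist":[0,0,0]}
    - {"translation":[0.14,0.7,0],"twist":[0,0,0]}
    - {"translation":[0.16,0.8,0],"twist":[0,0,0]}
    - {"translation":[0.18,0.9,0],"twist":[0,0,0]}
    - {"translation":[0.2,1,0],"twist":[0,0,0]}

```text
t: 24.3
ee_pos: [555.9, 68.5, 504.7]
orientation: [-0.063, 3.141, -0.0]
ft_force: [0.6, -0.2, -1.4]
width: 64.2
```

```bash
python3 - <<'E'
from h import *
a=grab('top','t3.png');b=grab('scene','s3.png')
o=ctrl.get_obs();print(o['t'],o['ee_pos'],o['width'])
a=cv2.imread('pics/t3.png')[170:280,230:400];b=cv2.imread('pics/s3.png')[150:330,240:410]
cv2.imwrite('pics/z6.png',cv2.resize(np.vstack([a,b]),None,fx=2,fy=2,interpolation=cv2.INTER_CUBIC))
E
```

```text
24.4 [555.9610191   68.85982388 504.66096442] 64.1641256880108
```

View pics/z6.png

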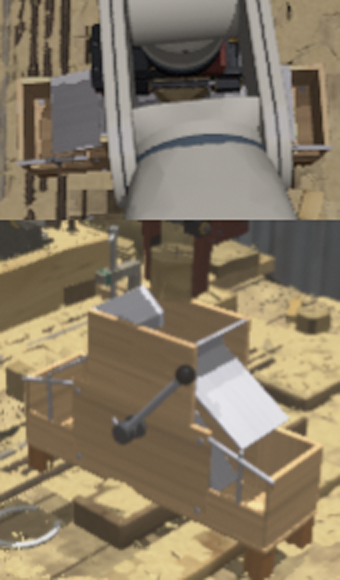

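z6 shows the block (175,265) hanging over the mouth and the lever still at the right. Next: centre it, lower and release.

Emit:
send_rows:
  commands:
    - {"translation":[0,0.06,0],"twist":[0,0,0]}
    - {"translation":[0,0.12,-0.05],"twist":[0,0,0]}
    - {"translation":[0,0.12,-0.1],"twist":[0,0,0]}
    - {"translation":[0,0.12,-0.2],"twist":[0,0,0]}
    - {"translation":[0,0.12,-0.3],"twist":[0,0,0]}
    - {"translation":[0,0.12,-0.35],"twist":[0,0,0]}
    - {"translation":[0,0.12,-0.4],"twist":[0,0,0]}
    - {"translation":[0,0.12,-0.42],"twist":[0,0,0]}
    - {"translation":[0,0.12,-0.42],"twist":[0,0,0]}
    - {"translation":[0,0.12,-0.42],"twist":[0,0,0]}

```text
t: 25.4
ee_pos: [555.8, 79.7, 463.0]
orientation: [-0.063, 3.14, 0.0]
ft_force: [-0.4, 0.0, -0.9]
width: 64.5
```

Emit:
send_rows:
  commands:
    - {"translation":[0,0,0],"twist":[0,0,0]}
    - {"translation":[0,0,0],"twist":[0,0,0]}
    - {"translation":[0,0,0],"twist":[0,0,0]}
    - {"translation":[0,0,0],"twist":[0,0,0]}
    - {"translation":[0,0,0],"twist":[0,0,0]}
    - {"translation":[0,0,0],"twist":[0,0,0]}
    - {"translation":[0,0,0.2],"twist":[0,0,0]}
    - {"translation":[0,0,0.4],"twist":[0,0,0]}
    - {"translation":[0,0,0.5],"twist":[0,0,0]}
    - {"translation":[0,0,0.5],"twist":[0,0,0]}
  grip: -1

```text
t: 26.4
ee_pos: [556.0, 79.7, 514.1]
orientation: [-0.063, 3.138, 0.0]
ft_force: [-0.5, -0.7, -0.1]
width: 88.0
```

```bash
python3 - <<'E'
from h import *
a=grab('top','t4.png');b=grab('scene','s4.png')
o=ctrl.get_obs();print(o['t'],o['ee_pos'],o['width'])
a=cv2.imread('pics/t4.png')[170:280,230:400];b=cv2.imread('pics/s4.png')[150:330,240:410]
cv2.imwrite('pics/z7.png',cv2.resize(np.vstack([a,b]),None,fx=2,fy=2,interpolation=cv2.INTER_CUBIC))
E
```

```text
26.5 [555.53533853  79.68320127 512.11702354] 87.63916292463216
```

View pics/z7.png

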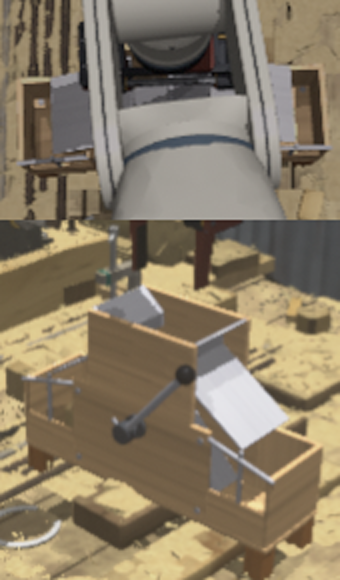

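Emit:
send_rows:
  commands:
    - {"translation":[-0.08,-0.1,0],"twist":[0,0,0]}
    - {"translation":[-0.17,-0.2,0],"twist":[0,0,0]}
    - {"translation":[-0.25,-0.3,0],"twist":[0,0,0]}
    - {"translation":[-0.34,-0.4,0],"twist":[0,0,0]}
    - {"translation":[-0.43,-0.5,0],"twist":[0,0,0]}
    - {"translation":[-0.51,-0.6,0],"twist":[0,0,0]}
    - {"translation":[-0.6,-0.7,0],"twist":[0,0,0]}
    - {"translation":[-0.68,-0.8,0],"twist":[0,0,0]}
    - {"translation":[-0.77,-0.9,0],"twist":[0,0,0]}
    - {"translation":[-0.86,-1,0],"twist":[0,0,0]}
  grip: 1

```text
t: 27.5
ee_pos: [469.0, -21.1, 512.7]
orientation: [-0.063, 3.141, -0.0]
ft_force: [-0.3, 0.1, 0.6]
width: 11.3
```

Emit:
send_rows:
  commands:
    - {"translation":[0,-0.1,0],"twist":[0,0,0]}
    - {"translation":[0,-0.2,0],"twist":[0,0,0]}
    - {"translation":[0,-0.3,0],"twist":[0,0,0]}
    - {"translation":[0,-0.38,-0.1],"twist":[0,0,0]}
    - {"translation":[0,-0.38,-0.25],"twist":[0,0,0]}
    - {"translation":[0,-0.38,-0.4],"twist":[0,0,0]}
    - {"translation":[0,-0.38,-0.55],"twist":[0,0,0]}
    - {"translation":[0,-0.38,-0.7],"twist":[0,0,0]}
    - {"translation":[0,-0.38,-0.82],"twist":[0,0,0]}
    - {"translation":[0,-0.38,-0.88],"twist":[0,0,0]}

```text
t: 28.5
ee_pos: [469.5, -58.4, 423.1]
orientation: [0.063, -3.139, -0.001]
ft_force: [-0.3, -0.8, -0.3]
width: 0.3
```

```bash
python3 - <<'E'
from h import *
a=grab('top','t5.png');b=grab('scene','s5.png')
o=ctrl.get_obs();print(o['t'],o['ee_pos'],o['width'])
I=[cv2.resize(cv2.imread(f)[180:280,235:325],None,fx=4,fy=4,interpolation=cv2.INTER_CUBIC) for f in('pics/top0.png','pics/t5.png')]
cv2.imwrite('pics/z8.png',np.hstack(I))
E
```

```text
28.6 [469.61294792 -58.39036214 423.67280454] 0.16806771338489357
```

View pics/z8.png

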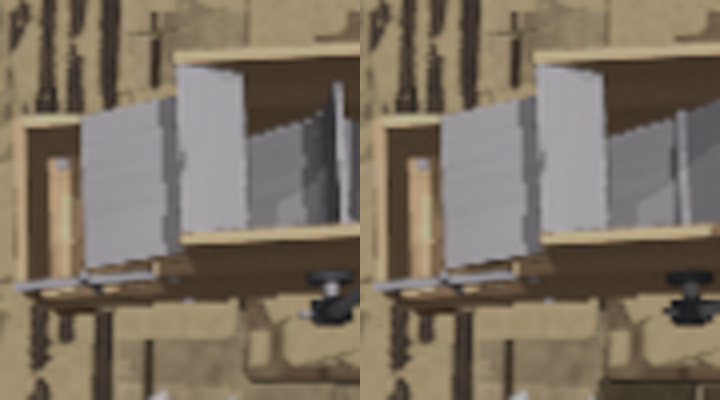

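In z8 the throat is empty and the flap leans right, showing its left face. The block isn't obvious in the visible part of the left tray, so I'll compare images numerically.

```bash
python3 - <<'E'
from h import *
for A,B,(v0,v1,u0,u1) in [('top0','t5',(205,260,238,330)),('scene0','s5',(215,300,245,300))]:
    a,b=[cv2.imread(f'pics/{n}.png').astype(int) for n in(A,B)]
    m=(np.abs(a-b).max(2)>25).astype(np.uint8)[v0:v1,u0:u1]
    n,l,s,c=cv2.connectedComponentsWithStats(m)
    print(A,[(s[i][:5]+[u0,v0,0,0,0]).tolist() for i in range(1,n) if s[i][4]>5])
# where a block in left tray would project
import pickle
C=np.array([557,81]);y=np.array([-.04,.999])
for n in('top','scene'):
    d=pickle.load(open(n+'0.pkl','rb'))
    print(n,[proj(d,[*(C+y*k),54+53]).tolist() for k in(90,115,140,160,196)])
E
grep -c . /dev/null; python3 -c "
import cv2,numpy as np
I=[cv2.resize(cv2.imread('pics/'+f)[210:290,240:320],None,fx=4.5,fy=4.5,interpolation=cv2.INTER_CUBIC) for f in('scene0.png','s5.png')]
cv2.imwrite('pics/z9.png',np.hstack(I))"
```

```text
top0 [[311, 205, 19, 34, 303], [323, 213, 6, 21, 86], [311, 222, 2, 14, 23], [314, 245, 16, 15, 88], [310, 257, 3, 3, 8]]
scene0 [[272, 248, 5, 6, 24], [294, 249, 4, 5, 11]]
top [[[284.0, 230.0]], [[274.0, 231.0]], [[265.0, 231.0]], [[258.0, 231.0]], [[245.0, 232.0]]]
scene [[[296.0, 248.0]], [[289.0, 245.0]], [[283.0, 243.0]], [[278.0, 240.0]], [[268.0, 236.0]]]
0
```

View pics/z9.png

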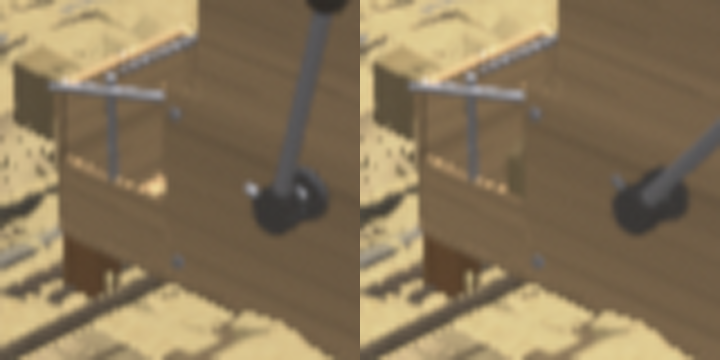

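```bash
python3 - <<'E'
from h import *
import pickle
d=pickle.load(open('scene0.pkl','rb'))
for x in(515,525,545): print(x,onx(d,(272,251),x),onx(d,(272,249),x),onx(d,(276,253),x))
E
```

```text
515 [515.  225.9  92.7] [515.  225.7  99. ] [515.  210.   92.6]
525 [525.  236.8  84.6] [525.  236.6  91. ] [525.  220.7  84.5]
545 [545.  258.5  68.4] [545.  258.3  74.9] [545.  242.1  68.3]
```

The block's left edge lies about 150 mm left of the chute's centre, so its own centre is at about 118 mm, inside the left tray. Next: push the lever left.

Emit:
send_rows:
  commands:
    - {"translation":[0,0.1,0.02],"twist":[0,0,0]}
    - {"translation":[0,0.2,0.02],"twist":[0,0,0]}
    - {"translation":[0,0.3,0.02],"twist":[0,0,0]}
    - {"translation":[0,0.4,0.02],"twist":[0,0,0]}
    - {"translation":[0,0.5,0.02],"twist":[0,0,0]}
    - {"translation":[0,0.6,0.02],"twist":[0,0,0]}
    - {"translation":[0,0.7,0.02],"twist":[0,0,0]}
    - {"translation":[0,0.8,0.02],"twist":[0,0,0]}
    - {"translation":[0,0.9,0.02],"twist":[0,0,0]}
    - {"translation":[0,1,0.02],"twist":[0,0,0]}

```text
t: 29.6
ee_pos: [469.8, 42.6, 427.3]
orientation: [-0.064, 3.14, -0.0]
ft_force: [0.0, -3.4, 3.6]
width: 0.4
```

Emit:
send_rows:
  commands:
    - {"translation":[0,0.05,0],"twist":[0,0,0]}
    - {"translation":[0,0.1,0],"twist":[0,0,0]}
    - {"translation":[0,0.15,0],"twist":[0,0,0]}
    - {"translation":[0,0.2,0],"twist":[0,0,0]}
    - {"translation":[0,0.24,0],"twist":[0,0,0]}
    - {"translation":[0,0.28,0],"twist":[0,0,0]}
    - {"translation":[0,0.32,0],"twist":[0,0,0]}
    - {"translation":[0,0.36,0],"twist":[0,0,0]}
    - {"translation":[0,0.39,0],"twist":[0,0,0]}
    - {"translation":[0,0.42,0],"twist":[0,0,0]}

```text
t: 30.6
ee_pos: [469.7, 84.0, 426.5]
orientation: [0.063, -3.141, 0.0]
ft_force: [-0.7, -3.9, -1.3]
width: 0.4
```

Emit:
send_rows:
  commands:
    - {"translation":[0,0.005,0],"twist":[0,0,0]}
    - {"translation":[0,0.01,0],"twist":[0,0,0]}
    - {"translation":[0,0.015,0],"twist":[0,0,0]}
    - {"translation":[0,0.02,0],"twist":[0,0,0]}
    - {"translation":[0,0.025,0],"twist":[0,0,0]}
    - {"translation":[0,0.03,0],"twist":[0,0,0]}
    - {"translation":[0,0.035,0],"twist":[0,0,0]}
    - {"translation":[0,0.04,0],"twist":[0,0,0]}
    - {"translation":[0,0.045,0],"twist":[0,0,0]}
    - {"translation":[0,0.05,0],"twist":[0,0,0]}

```text
t: 31.6
ee_pos: [469.7, 88.7, 426.6]
orientation: [0.063, -3.141, 0.0]
ft_force: [-0.0, -3.2, -2.2]
width: 0.4
```

Emit:
send_rows:
  commands:
    - {"translation":[0,0.004,0],"twist":[0,0,0]}
    - {"translation":[0,0.008,0],"twist":[0,0,0]}
    - {"translation":[0,0.012,0],"twist":[0,0,0]}
    - {"translation":[0,0.016,0],"twist":[0,0,0]}
    - {"translation":[0,0.02,0],"twist":[0,0,0]}
    - {"translation":[0,0.024,0],"twist":[0,0,0]}
    - {"translation":[0,0.028,0],"twist":[0,0,0]}
    - {"translation":[0,0.032,0],"twist":[0,0,0]}
    - {"translation":[0,0.036,0],"twist":[0,0,0]}
    - {"translation":[0,0.04,0],"twist":[0,0,0]}

```text
t: 32.6
ee_pos: [469.7, 92.8, 426.7]
orientation: [0.063, -3.141, 0.0]
ft_force: [1.1, -3.1, -0.7]
width: 0.5
```

Emit:
send_rows:
  commands:
    - {"translation":[0,0.004,0],"twist":[0,0,0]}
    - {"translation":[0,0.008,0],"twist":[0,0,0]}
    - {"translation":[0,0.012,0],"twist":[0,0,0]}
    - {"translation":[0,0.016,0],"twist":[0,0,0]}
    - {"translation":[0,0.02,0],"twist":[0,0,0]}
    - {"translation":[0,0.024,0],"twist":[0,0,0]}
    - {"translation":[0,0.028,0],"twist":[0,0,0]}
    - {"translation":[0,0.032,0],"twist":[0,0,0]}
    - {"translation":[0,0.036,0],"twist":[0,0,0]}
    - {"translation":[0,0.04,0],"twist":[0,0,0]}

```text
t: 33.6
ee_pos: [469.7, 96.8, 426.7]
orientation: [0.063, -3.141, 0.0]
ft_force: [0.2, -3.7, -1.1]
width: 0.8
```

Emit:
send_rows:
  commands:
    - {"translation":[0,0.004,0],"twist":[0,0,0]}
    - {"translation":[0,0.008,0],"twist":[0,0,0]}
    - {"translation":[0,0.012,0],"twist":[0,0,0]}
    - {"translation":[0,0.016,0],"twist":[0,0,0]}
    - {"translation":[0,0.02,0],"twist":[0,0,0]}
    - {"translation":[0,0.024,0],"twist":[0,0,0]}
    - {"translation":[0,0.028,0],"twist":[0,0,0]}
    - {"translation":[0,0.032,0],"twist":[0,0,0]}
    - {"translation":[0,0.036,0],"twist":[0,0,0]}
    - {"translation":[0,0.04,0],"twist":[0,0,0]}

```text
t: 34.6
ee_pos: [469.7, 100.7, 426.7]
orientation: [0.063, -3.141, -0.0]
ft_force: [0.5, -4.1, -1.6]
width: 0.2
```

Emit:
send_rows:
  commands:
    - {"translation":[0,0.004,0],"twist":[0,0,0]}
    - {"translation":[0,0.008,0],"twist":[0,0,0]}
    - {"translation":[0,0.012,0],"twist":[0,0,0]}
    - {"translation":[0,0.016,0],"twist":[0,0,0]}
    - {"translation":[0,0.02,0],"twist":[0,0,0]}
    - {"translation":[0,0.024,0],"twist":[0,0,0]}
    - {"translation":[0,0.028,0],"twist":[0,0,0]}
    - {"translation":[0,0.032,0],"twist":[0,0,0]}
    - {"translation":[0,0.036,0],"twist":[0,0,0]}
    - {"translation":[0,0.04,0],"twist":[0,0,0]}

```text
t: 35.6
ee_pos: [469.7, 104.7, 426.7]
orientation: [-0.063, 3.141, 0.0]
ft_force: [0.2, -2.1, 0.3]
width: 0.6
```

Emit:
send_rows:
  commands:
    - {"translation":[0,0.004,0],"twist":[0,0,0]}
    - {"translation":[0,0.008,0],"twist":[0,0,0]}
    - {"translation":[0,0.012,0],"twist":[0,0,0]}
    - {"translation":[0,0.016,0],"twist":[0,0,0]}
    - {"translation":[0,0.02,0],"twist":[0,0,0]}
    - {"translation":[0,0.024,0],"twist":[0,0,0]}
    - {"translation":[0,0.028,0],"twist":[0,0,0]}
    - {"translation":[0,0.032,0],"twist":[0,0,0]}
    - {"translation":[0,0.036,0],"twist":[0,0,0]}
    - {"translation":[0,0.04,0],"twist":[0,0,0]}

```text
t: 36.6
ee_pos: [469.7, 108.8, 426.7]
orientation: [-0.063, 3.141, -0.0]
ft_force: [-0.2, -2.0, -0.1]
width: 0.6
```

Emit:
send_rows:
  commands:
    - {"translation":[0,0.004,0],"twist":[0,0,0]}
    - {"translation":[0,0.008,0],"twist":[0,0,0]}
    - {"translation":[0,0.012,0],"twist":[0,0,0]}
    - {"translation":[0,0.016,0],"twist":[0,0,0]}
    - {"translation":[0,0.02,0],"twist":[0,0,0]}
    - {"translation":[0,0.024,0],"twist":[0,0,0]}
    - {"translation":[0,0.028,0],"twist":[0,0,0]}
    - {"translation":[0,0.032,0],"twist":[0,0,0]}
    - {"translation":[0,0.036,0],"twist":[0,0,0]}
    - {"translation":[0,0.04,0],"twist":[0,0,0]}

```text
t: 37.6
ee_pos: [469.7, 112.7, 426.7]
orientation: [-0.063, 3.141, 0.0]
ft_force: [0.0, -3.0, -0.6]
width: 0.5
```

Emit:
send_rows:
  commands:
    - {"translation":[0,0.004,0],"twist":[0,0,0]}
    - {"translation":[0,0.008,0],"twist":[0,0,0]}
    - {"translation":[0,0.012,0],"twist":[0,0,0]}
    - {"translation":[0,0.016,0],"twist":[0,0,0]}
    - {"translation":[0,0.02,0],"twist":[0,0,0]}
    - {"translation":[0,0.024,0],"twist":[0,0,0]}
    - {"translation":[0,0.028,0],"twist":[0,0,0]}
    - {"translation":[0,0.032,0],"twist":[0,0,0]}
    - {"translation":[0,0.036,0],"twist":[0,0,0]}
    - {"translation":[0,0.04,0],"twist":[0,0,0]}

```text
t: 38.6
ee_pos: [469.7, 116.2, 426.6]
orientation: [0.064, -3.141, 0.003]
ft_force: [0.9, -9.0, 0.4]
width: 0.5
```

Emit:
send_rows:
  commands:
    - {"translation":[0,0.002,0],"twist":[0,0,0]}
    - {"translation":[0,0.004,0],"twist":[0,0,0]}
    - {"translation":[0,0.006,0],"twist":[0,0,0]}
    - {"translation":[0,0.008,0],"twist":[0,0,0]}
    - {"translation":[0,0.01,0],"twist":[0,0,0]}
    - {"translation":[0,0.012,0],"twist":[0,0,0]}
    - {"translation":[0,0.012,0],"twist":[0,0,0]}
    - {"translation":[0,0.012,0],"twist":[0,0,0]}
    - {"translation":[0,0.012,0],"twist":[0,0,0]}
    - {"translation":[0,0.012,0],"twist":[0,0,0]}

```text
t: 39.6
ee_pos: [469.7, 116.8, 426.6]
orientation: [0.064, -3.141, 0.006]
ft_force: [0.2, -12.6, -0.0]
width: 0.4
```

The left stop is felt: 12.6 N with the position stalled. Going for the flat blank.

Emit:
send_rows:
  commands:
    - {"translation":[0,-0.1,0],"twist":[0,0,0]}
    - {"translation":[0,-0.14,0.2],"twist":[0,0,0]}
    - {"translation":[0,-0.2,0.5],"twist":[0,0,0]}
    - {"translation":[0,-0.3,0.6],"twist":[0,0,0]}
    - {"translation":[0,-0.4,0.6],"twist":[0,0,0]}
    - {"translation":[0,-0.5,0.6],"twist":[0,0,0]}
    - {"translation":[0,-0.6,0.6],"twist":[0,0,0]}
    - {"translation":[0,-0.75,0.6],"twist":[0,0,0]}
    - {"translation":[0,-0.9,0.6],"twist":[0,0,0]}
    - {"translation":[0,-1,0.6],"twist":[0,0,0]}

```text
t: 40.6
ee_pos: [469.5, 16.7, 485.6]
orientation: [0.062, -3.139, -0.0]
ft_force: [-0.7, -0.9, 0.5]
width: 0.5
```

Emit:
send_rows:
  commands:
    - {"translation":[0,-0.1,0],"twist":[0,0,0]}
    - {"translation":[0,-0.2,0],"twist":[0,0,0]}
    - {"translation":[0,-0.3,0],"twist":[0,0,0]}
    - {"translation":[0,-0.4,0],"twist":[0,0,0]}
    - {"translation":[0,-0.5,0],"twist":[0,0,0]}
    - {"translation":[0.05,-0.6,0],"twist":[0,0,0]}
    - {"translation":[0.1,-0.7,0],"twist":[0,0,0]}
    - {"translation":[0.2,-0.8,0],"twist":[0,0,0]}
    - {"translation":[0.3,-0.9,0],"twist":[0,0,0]}
    - {"translation":[0.4,-1,0],"twist":[0,0,0]}

```text
t: 41.6
ee_pos: [510.8, -83.0, 486.6]
orientation: [-0.063, 3.141, -0.0]
ft_force: [-1.1, -0.1, 1.0]
width: 0.8
```

Emit:
send_rows:
  commands:
    - {"translation":[0.05,-0.1,-0.05],"twist":[0,0,0]}
    - {"translation":[0.1,-0.2,-0.1],"twist":[0,0,0]}
    - {"translation":[0.15,-0.3,-0.2],"twist":[0,0,0]}
    - {"translation":[0.2,-0.4,-0.3],"twist":[0,0,0]}
    - {"translation":[0.25,-0.5,-0.4],"twist":[0,0,0]}
    - {"translation":[0.3,-0.6,-0.5],"twist":[0,0,0]}
    - {"translation":[0.35,-0.7,-0.6],"twist":[0,0,0]}
    - {"translation":[0.4,-0.8,-0.7],"twist":[0,0,0]}
    - {"translation":[0.45,-0.9,-0.85],"twist":[0,0,0]}
    - {"translation":[0.5,-1,-1],"twist":[0,0,0]}
  grip: -1

```text
t: 42.6
ee_pos: [560.1, -182.9, 385.5]
orientation: [-0.063, 3.141, -0.0]
ft_force: [-0.3, -0.0, 0.3]
width: 77.2
```

Emit:
send_rows:
  commands:
    - {"translation":[0.05,-0.1,-0.1],"twist":[0,0,0]}
    - {"translation":[0.1,-0.2,-0.2],"twist":[0,0,0]}
    - {"translation":[0.15,-0.3,-0.3],"twist":[0,0,0]}
    - {"translation":[0.2,-0.4,-0.4],"twist":[0,0,0]}
    - {"translation":[0.25,-0.5,-0.5],"twist":[0,0,0]}
    - {"translation":[0.31,-0.6,-0.6],"twist":[0,0,0]}
    - {"translation":[0.36,-0.7,-0.7],"twist":[0,0,0]}
    - {"translation":[0.42,-0.8,-0.8],"twist":[0,0,0]}
    - {"translation":[0.47,-0.9,-0.9],"twist":[0,0,0]}
    - {"translation":[0.52,-1,-1],"twist":[0,0,0]}

```text
t: 43.6
ee_pos: [612.2, -282.9, 285.8]
orientation: [-0.063, 3.141, -0.0]
ft_force: [0.5, 0.9, 0.5]
width: 88.1
```

Emit:
send_rows:
  commands:
    - {"translation":[0,-0.15,0],"twist":[0,0,0]}
    - {"translation":[0,-0.3,0],"twist":[0,0,0]}
    - {"translation":[0,-0.42,-0.05],"twist":[0,0,0]}
    - {"translation":[0,-0.44,-0.15],"twist":[0,0,0]}
    - {"translation":[0,-0.44,-0.3],"twist":[0,0,0]}
    - {"translation":[0,-0.44,-0.45],"twist":[0,0,0]}
    - {"translation":[0,-0.44,-0.6],"twist":[0,0,0]}
    - {"translation":[0,-0.44,-0.75],"twist":[0,0,0]}
    - {"translation":[0,-0.44,-0.9],"twist":[0,0,0]}
    - {"translation":[0,-0.44,-1],"twist":[0,0,0]}

```text
t: 44.6
ee_pos: [611.4, -325.7, 184.7]
orientation: [0.064, -3.139, -0.001]
ft_force: [-0.7, -0.4, 1.0]
width: 88.0
```

Now grip, lift, and go back to the mouth.

Emit:
send_rows:
  commands:
    - {"translation":[0,0,0],"twist":[0,0,0]}
    - {"translation":[0,0,0],"twist":[0,0,0]}
    - {"translation":[0,0,0],"twist":[0,0,0]}
    - {"translation":[0,0,0],"twist":[0,0,0]}
    - {"translation":[0,0,0],"twist":[0,0,0]}
    - {"translation":[0,0,0],"twist":[0,0,0]}
    - {"translation":[0,0,0],"twist":[0,0,0]}
    - {"translation":[0,0,0.02],"twist":[0,0,0]}
    - {"translation":[0,0,0.1],"twist":[0,0,0]}
    - {"translation":[0,0,0.2],"twist":[0,0,0]}
  grip: 1

```text
t: 45.6
ee_pos: [611.4, -325.9, 206.6]
orientation: [0.063, -3.14, -0.001]
ft_force: [-0.1, 0.8, -0.6]
width: 62.0
```

Emit:
send_rows:
  commands:
    - {"translation":[0,0,0.1],"twist":[0,0,0]}
    - {"translation":[0,0.05,0.2],"twist":[0,0,0]}
    - {"translation":[0,0.15,0.3],"twist":[0,0,0]}
    - {"translation":[-0.05,0.25,0.4],"twist":[0,0,0]}
    - {"translation":[-0.05,0.4,0.5],"twist":[0,0,0]}
    - {"translation":[-0.1,0.5,0.6],"twist":[0,0,0]}
    - {"translation":[-0.1,0.65,0.7],"twist":[0,0,0]}
    - {"translation":[-0.15,0.8,0.8],"twist":[0,0,0]}
    - {"translation":[-0.15,0.9,0.9],"twist":[0,0,0]}
    - {"translation":[-0.2,1,1],"twist":[0,0,0]}

```text
t: 46.6
ee_pos: [591.9, -225.0, 307.7]
orientation: [-0.064, 3.14, -0.0]
ft_force: [-0.2, 0.2, -0.2]
width: 62.0
```

Emit:
send_rows:
  commands:
    - {"translation":[-0.02,0.1,0.1],"twist":[0,0,0]}
    - {"translation":[-0.04,0.2,0.2],"twist":[0,0,0]}
    - {"translation":[-0.06,0.3,0.3],"twist":[0,0,0]}
    - {"translation":[-0.08,0.4,0.4],"twist":[0,0,0]}
    - {"translation":[-0.1,0.5,0.5],"twist":[0,0,0]}
    - {"translation":[-0.12,0.6,0.6],"twist":[0,0,0]}
    - {"translation":[-0.14,0.7,0.7],"twist":[0,0,0]}
    - {"translation":[-0.16,0.8,0.8],"twist":[0,0,0]}
    - {"translation":[-0.18,0.9,0.9],"twist":[0,0,0]}
    - {"translation":[-0.2,1,1],"twist":[0,0,0]}

```text
t: 47.6
ee_pos: [571.5, -125.3, 407.5]
orientation: [-0.063, 3.141, -0.0]
ft_force: [-0.5, 0.5, -0.7]
width: 62.5
```

Emit:
send_rows:
  commands:
    - {"translation":[-0.02,0.1,0.1],"twist":[0,0,0]}
    - {"translation":[-0.03,0.2,0.2],"twist":[0,0,0]}
    - {"translation":[-0.05,0.3,0.3],"twist":[0,0,0]}
    - {"translation":[-0.06,0.4,0.4],"twist":[0,0,0]}
    - {"translation":[-0.08,0.5,0.5],"twist":[0,0,0]}
    - {"translation":[-0.1,0.6,0.6],"twist":[0,0,0]}
    - {"translation":[-0.11,0.7,0.7],"twist":[0,0,0]}
    - {"translation":[-0.13,0.8,0.8],"twist":[0,0,0]}
    - {"translation":[-0.14,0.9,0.9],"twist":[0,0,0]}
    - {"translation":[-0.16,1,0.97],"twist":[0,0,0]}

```text
t: 48.6
ee_pos: [555.7, -25.3, 504.8]
orientation: [-0.063, 3.14, -0.0]
ft_force: [0.8, -0.0, -0.7]
width: 62.1
```

Emit:
send_rows:
  commands:
    - {"translation":[0,0.1,0],"twist":[0,0,0]}
    - {"translation":[0,0.2,0],"twist":[0,0,0]}
    - {"translation":[0,0.3,0],"twist":[0,0,0]}
    - {"translation":[0,0.4,0],"twist":[0,0,0]}
    - {"translation":[0,0.5,0],"twist":[0,0,0]}
    - {"translation":[0,0.6,0],"twist":[0,0,0]}
    - {"translation":[0,0.7,0],"twist":[0,0,0]}
    - {"translation":[0,0.8,0],"twist":[0,0,0]}
    - {"translation":[0,0.9,0],"twist":[0,0,0]}
    - {"translation":[0,1,0],"twist":[0,0,0]}

```text
t: 49.6
ee_pos: [555.7, 74.8, 503.7]
orientation: [-0.063, 3.141, 0.0]
ft_force: [0.8, 0.6, -0.3]
width: 61.9
```

Emit:
send_rows:
  commands:
    - {"translation":[0,0.06,0],"twist":[0,0,0]}
    - {"translation":[0,0.06,-0.05],"twist":[0,0,0]}
    - {"translation":[0,0.06,-0.1],"twist":[0,0,0]}
    - {"translation":[0,0.06,-0.2],"twist":[0,0,0]}
    - {"translation":[0,0.06,-0.3],"twist":[0,0,0]}
    - {"translation":[0,0.06,-0.35],"twist":[0,0,0]}
    - {"translation":[0,0.06,-0.4],"twist":[0,0,0]}
    - {"translation":[0,0.06,-0.42],"twist":[0,0,0]}
    - {"translation":[0,0.06,-0.42],"twist":[0,0,0]}
    - {"translation":[0,0.06,-0.42],"twist":[0,0,0]}

```text
t: 50.6
ee_pos: [555.8, 79.9, 461.9]
orientation: [-0.063, 3.141, 0.0]
ft_force: [-0.3, -0.2, 0.6]
width: 62.2
```

Emit:
send_rows:
  commands:
    - {"translation":[0,0,0],"twist":[0,0,0]}
    - {"translation":[0,0,0],"twist":[0,0,0]}
    - {"translation":[0,0,0],"twist":[0,0,0]}
    - {"translation":[0,0,0],"twist":[0,0,0]}
    - {"translation":[0,0,0],"twist":[0,0,0]}
    - {"translation":[0,0,0],"twist":[0,0,0]}
    - {"translation":[0,0,0.2],"twist":[0,0,0]}
    - {"translation":[0,0,0.4],"twist":[0,0,0]}
    - {"translation":[0,0,0.6],"twist":[0,0,0]}
    - {"translation":[0,0,0.7],"twist":[0,0,0]}
  grip: -1

```text
t: 51.6
ee_pos: [555.9, 79.9, 533.5]
orientation: [-0.063, 3.139, 0.0]
ft_force: [0.7, -0.3, -0.4]
width: 88.1
```

Emit:
send_rows:
  commands:
    - {"translation":[-0.1,0.1,0],"twist":[0,0,0]}
    - {"translation":[-0.2,0.2,0],"twist":[0,0,0]}
    - {"translation":[-0.3,0.3,0],"twist":[0,0,0]}
    - {"translation":[-0.4,0.4,0],"twist":[0,0,0]}
    - {"translation":[-0.5,0.5,0],"twist":[0,0,0]}
    - {"translation":[-0.6,0.6,0],"twist":[0,0,0]}
    - {"translation":[-0.7,0.7,0],"twist":[0,0,0]}
    - {"translation":[-0.8,0.8,0],"twist":[0,0,0]}
    - {"translation":[-0.9,0.9,0],"twist":[0,0,0]}
    - {"translation":[-1,1,0],"twist":[0,0,0]}

```text
t: 52.6
ee_pos: [454.9, 180.7, 531.7]
orientation: [-0.063, 3.141, 0.0]
ft_force: [-0.2, -0.2, 0.6]
width: 87.7
```

```bash
python3 - <<'E'
from h import *
a=grab('top','t6.png');b=grab('scene','s6.png')
o=ctrl.get_obs();print(o['t'],o['ee_pos'],o['width'])
t=cv2.resize(cv2.imread('pics/t6.png')[180:300,240:480],(720,360))
s=cv2.resize(cv2.imread('pics/s6.png')[190:310,240:400],(320,240))
r=cv2.resize(cv2.imread('pics/s6.png')[240:320,335:415],(240,240),interpolation=cv2.INTER_CUBIC)
q=np.zeros((600,720,3),np.uint8);q[:360]=t;q[360:,:320]=s;q[360:,330:570]=r
cv2.imwrite('pics/z10.png',q)
for A,B,(v0,v1,u0,u1) in [('top0','t6',(200,260,330,400)),('scene0','s6',(240,320,335,410)),('top0','t6',(260,285,375,400))]:
    a,b=[cv2.imread(f'pics/{n}.png').astype(int) for n in(A,B)]
    m=(np.abs(a-b).max(2)>25).astype(np.uint8)[v0:v1,u0:u1]
    n,l,s,c=cv2.connectedComponentsWithStats(m)
    print(A,[(s[i][:5]+[u0,v0,0,0,0]).tolist() for i in range(1,n) if s[i][4]>5])
E
```

```text
52.7 [454.58118276 180.94949122 531.7530252 ] 87.7834304197221
top0 [[376, 213, 2, 14, 27], [377, 231, 9, 10, 52], [330, 244, 7, 11, 52]]
scene0 [[366, 279, 8, 17, 88]]
top0 []
```

View pics/z10.png

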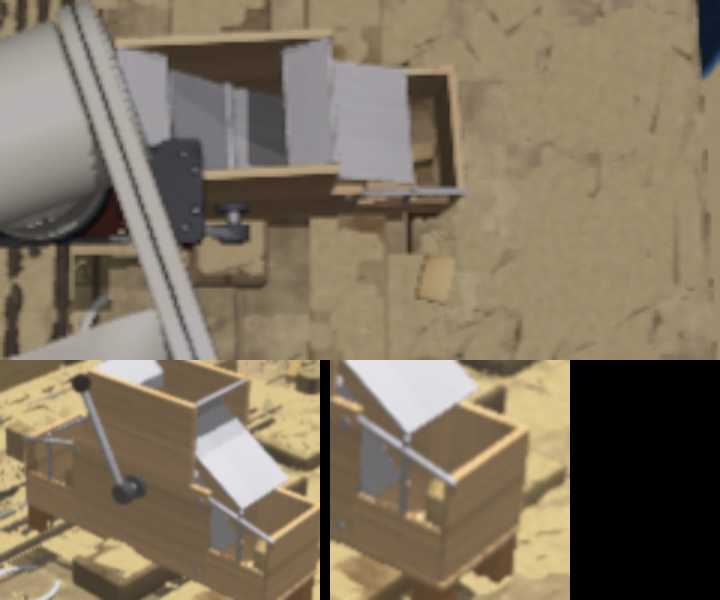

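z10 shows the flat blank in the right tray: its edge is at (425,155), and the tray window at about (435,490) has changed. The throat is clear, the lever is at the left, the off-cut (437,278) is unmoved and both blanks are gone from the bench.

```bash
python3 -c "
from workcell import ctrl
print(ctrl.close_job(), ctrl.get_obs()['t'])"
```

```text
the job is handed in; nothing more can be done
the job is handed in; nothing more can be done
```

Both blanks went down the chute: the thick one into the left tray and the flat one into the right. I handed the job in after about 53 s of the 72 s allowed.

- **Lever:** I pushed it to the right stop before the thick blank, where the force rose from about 3.5 N to 17.6 N. Before the flat blank I pushed it to the left stop, where it reached 12.6 N. Both readings are well below the 60 N that counts as forcing.
- **Thick blank:** The pictures show it in the left tray's front window. I placed its centre at about 118 mm left of the chute's centre, which is inside the tray. It lies partly under the tray's roof, so only its edge was visible.
- **Flat blank:** Image changes in the right tray and its window match the blank lying there, and the throat was clear in the last top picture.
- **Bystanders:** The off-cut showed no image change. I did not compare the cup numerically, but the arm never went near it.
- **Disagreements:** The left stop came about 13 mm further than I had worked out from the pictures, so I relied on the felt force instead. The two-camera fix on the thick blank's cross disagreed by 12 mm, so I used the top view for the grasp, and it held.

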